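# Free the seized length stop and set it against the datum

### The job

The sliding stop on the wire-length rail has seized. Break its clamp knob loose with a firm anticlockwise twist and keep turning it to its open end stop, without dragging the stop while it is still clamped; then slide the stop along the rail and press it home against the datum block with about 8 newtons (at least 4, never over 15) for a moment. Leave the knob fully open and the stop resting against the datum, and disturb nothing else on the bench.

Things in the scene. Friction and masses are not known exactly. Their poses are not given: they have to be found in the camera images.
- rail: Aluminium wire-length rail screwed to the bench: a bar 60 mm wide (its x), 440 mm long (its y), top face 30 mm above the bench, with a white ruler strip. Origin: centre of its underside. Its y axis runs along the rail towards the datum end; x across it; z up. Fixed; it stands at any place and yaw (within about 20 degrees).
- knob_grip (a point): Grip point of the clamp knob on the stop: on its axis, 84 mm above the bench. Knob: black upright bar 44 mm long (point x), 14 mm thick (y), 35 mm tall (63 to 98 mm above the bench), over a round collar of 18 mm radius (55 to 63 mm up). z up; the point turns with the knob. Pinch the bar firmly across its 14 mm, fingertips not below 64 mm.
- knob (a joint): Knob angle, rad. 0 = clamped (as found; bar across the rail); grows anticlockwise seen from above to a hard end stop at 2.6 = fully open. Seized: resists up to about 0.7 N m in the first 0.15 rad (springs back if let go there), then gives way and snaps forward; past 0.5 rad it turns freely (0.06 N m). Needs two grasps of about 1.3 rad each.
- stop_face (a point): Centre of the sliding stop's front face (towards the rail's +y), 42.5 mm above the bench, 35 mm ahead of the knob's axis; axes parallel to the rail's. The stop is a dark steel block 70 x 70 x 25 mm (30 to 55 mm above the bench). It slides along the rail's y only, with about 5 N of drag, and stays where left; it may be moved by its knob, but only once that is open (knob past 0.5).
- datum_face (a point): Centre of the datum block's face that the stop must touch (facing the rail's -y), 42.5 mm above the bench; axes parallel to the rail's. Bright steel block 70 mm wide, 30 mm along the rail, 25 mm tall, on the rail top (30 to 55 mm above the bench), two black screw heads. Rigid, fixed. Over 15 N on it does damage.
- stop: The sliding stop itself, with its knob. Origin: centre of its underside on the rail top, straight below the knob's axis; axes parallel to the rail's. What presses on the datum is the push along the rail less the 5 N of drag.
- datum: The datum block. Origin: centre of its underside, on the rail top; its face lies 15 mm towards the rail's -y.
- terminals: Bystander: loose grey terminal strip 22 x 90 x 26 mm, beside the rail. Leave it alone.
- screwdriver: Bystander: loose screwdriver 170 mm long, lying beside the rail. Leave it alone.
- tub: Bystander: loose small blue open tub 60 x 85 x 40 mm, beside the rail. Leave it alone.
- phone: Bystander: black phone 72 x 150 x 9 mm lying flat. Leave it alone.
- label_roll: Bystander: roll of white labels, 64 mm across and 38 mm tall. Leave it alone.
- pliers: Bystander: orange-handled pliers lying flat, 180 mm long, 16 mm tall. Leave them alone.

How it is judged:
By the outcome, as a careful person would: the job done as asked, in the order asked, and still so for the second after the job is handed in, with the robot touching nothing.
It also fails if it takes over 64 s, if anything falls off the work surface, if the arm or the gripper's body presses on something with over 40 N, if the wrist force passes 120 N, or if a joint passes its speed limit or range.

### The arm

A 6-joint arm with a two-finger parallel gripper is mounted at the origin on the work surface. World frame = base frame: x ahead of the robot, y to its left, z up, the work surface at z = 0. Lengths are in m, angles in rad, forces in N, time in s.
With the tool pointing down it reaches from about 0.35 to 1 m from the base axis. Payload 7.1 kg.
Tool frame: the origin (TCP) lies between the finger pads; the fingertips stand 22 mm ahead of it and the grasp point (between the pads) lies 3 mm ahead of it; x points along the fingers, y is the direction in which the jaws open and shut, and the axes are right-handed (so a half turn about x gives the same grasp; the last joint's range is limited). The gripper opens to 85 mm and grips with 20 to 120 N. Pads are 22 mm wide; open, the fingers measure 114 mm over their backs; the gripper's body (76 mm by 85 mm) begins 54 mm behind the grasp point. The pads swing forward as they close: fully open they stand 13 mm farther back than shut.
Start: joints at [1.171, 0.423, 1.63, -0, 1.089, -0.019], TCP at [0.232, 0.58, 0.228] pointing down, gripper open.
Joint ranges: [-3, 3], [-0.9, 2.11], [0.09, 2.58], [-1.31, 4.45], [0.11, 2.69], [-2.54, 2.54]. Speed limits (rad/s): [2.39, 2.39, 3.01, 3.14, 3.14, 3.14].

### API

Orientations are given as a rotation vector (axis times angle).
In Python, from rig import manip gives the robot as it stands. The module is installed in compiled form; this text tells all that it offers. Calls block until the motion is done:
- manip.move_to(position, orientation): joint-space move of the TCP to a pose.
- manip.servo_line(position, orientation=None, rate=0.15): straight line of the TCP; orientation=None keeps the orientation; rate is the mean speed in m/s.
- manip.set_joints(angles): joint-space move.
- manip.command_gripper(opening, f_grip=None): finger opening in m; f_grip is the grip in N (None keeps the last); returns when the fingers have stopped.
- manip.hold(seconds).
- manip.solve_ik(position, orientation): joint angles nearest the present ones, or None.
- manip.camera(name): name is "scene" or "side" or "wrist"; returns a dict with "image" (420x560x3 uint8, red, green, blue), "fx", "fy", "cx", "cy" (pixels), "k1" (the pictures are not rectified: a ray, as slopes to the right and down, at radius r is drawn at 1 + k1 r^2 times it, then the intrinsics apply), "cam_to_world" (4x4, takes a point from camera to world coordinates); the wrist camera has in their place "mount" (4x4, takes a point from camera to tool coordinates, whose origin is the TCP and whose axes are the tool frame's). Camera axes: x right, y down, z forward; pixel columns grow to the right and rows downward; lengths in m; the calibration is good to about 2 mm. A picture is of the moment at which its call begins: read the wrist's pose just before it. There is no depth.
A pose or a line that the arm cannot do raises manip.IKError and nothing moves.
- manip.sign_off(): hands the job in, once; it reports no verdict.
Readings, each from a call of its own:
- manip.get_time(): time.
- manip.get_joint_positions(): joint angles.
- manip.get_joint_vel(): joint speeds.
- manip.get_tau(): joint torques, N m.
- manip.get_position(): TCP position.
- manip.get_ee_rot(): TCP orientation.
- manip.get_contact_force(): force on the tool from outside, world axes, zero at the start.
- manip.get_torque(): the same for the moment, N m.
- manip.get_width(): finger opening in m.
Only numpy, scipy, OpenCV 4.12 (cv2) and the standard library are available. Lean on these libraries where they do the work, as an engineer would, in place of code of your own. Each camera call takes 0.05 s, during which the arm holds its last target. There are 200 camera calls.

## Working session

There is one attempt and no reset: what is moved stays moved. The work goes in short steps, each a Python script; the robot and the scene stay as the last script left them, time stands still between calls to the robot, and variables do not carry over. Pictures are saved under pics/ and viewed, about 8 in all and at most 12, crops included, and the job is handed in when it is done.

```bash
mkdir -p pics; python3 - <<'E'
from rig import manip
import cv2,pickle
d={}
for n in("scene","side","wrist"):
    if n=="wrist": print(manip.get_position(),manip.get_ee_rot())
    c=manip.camera(n); d[n]=c; cv2.imwrite(f"pics/{n}0.png",c["image"][:,:,::-1])
    print(n,{k:v for k,v in c.items() if k!="image"})
a=cv2.hconcat([d["scene"]["image"],d["side"]["image"]])
pickle.dump(d,open("d0.pkl","wb"))
print(manip.get_time(),manip.get_width())
E
```

```text
scene {'fx': 395.26391787701635, 'fy': 395.26391787701635, 'cx': 280.63947206112834, 'cy': 213.47933618532642, 'k1': -0.005417232157976853, 'cam_to_world': array([[ 0.79680382,  0.44591137, -0.40775816,  0.95294374],
       [ 0.60419759, -0.58016693,  0.54621572, -0.48455397],
       [ 0.006996  , -0.68159327, -0.7316978 ,  0.7609837 ],
       [ 0.        ,  0.        ,  0.        ,  1.        ]])}
side {'fx': 476.0128407346434, 'fy': 476.0128407346434, 'cx': 276.0560002582904, 'cy': 208.55132697712037, 'k1': -0.16763509811363758, 'cam_to_world': array([[ 0.83812807, -0.31187923,  0.44751837,  0.02506644],
       [-0.54536141, -0.49574033,  0.67588643, -0.82824768],
       [ 0.01105797, -0.81053863, -0.58558078,  0.77881928],
       [ 0.        ,  0.        ,  0.        ,  1.        ]])}
[0.23207391 0.57977219 0.22688469] [ 0.29763183  1.55035303 -0.29988441]
wrist {'fx': 373.30717148281303, 'fy': 373.30717148281303, 'cx': 283.3211981579259, 'cy': 206.33065209908824, 'k1': -0.07573562399844408, 'mount': array([[ 7.33462737e-04, -2.65124198e-01,  9.64213992e-01,
        -1.47540506e-01],
       [ 9.99998302e-01, -1.43580949e-03, -1.15547932e-03,
         1.64990844e-04],
       [ 1.69077312e-03,  9.64213202e-01,  2.65122695e-01,
        -6.75416255e-02],
       [ 0.00000000e+00,  0.00000000e+00,  0.00000000e+00,
         1.00000000e+00]])}
0.15 0.08575608365053101
```

View pics/scene0.png

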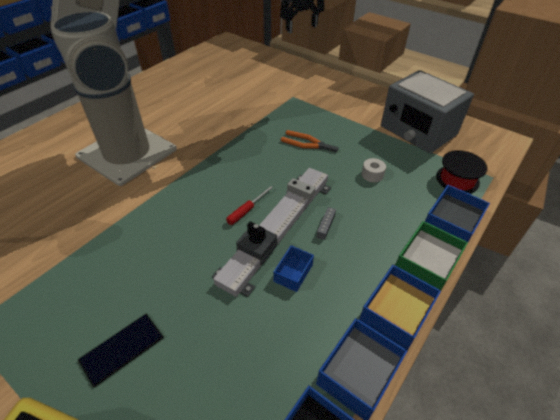

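View pics/side0.png

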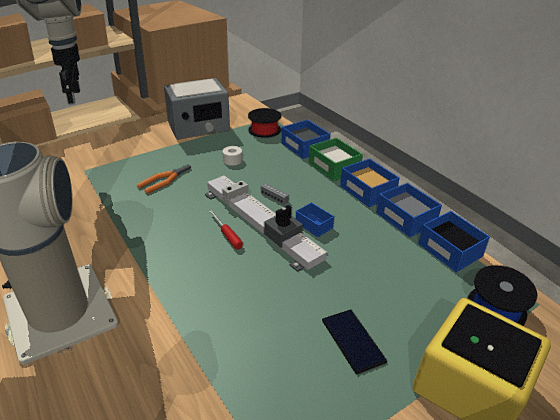

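The scene view shows the knob top at about (256,227), the stop at about (257,243), the datum at (308,183) and the rail's near end at (232,280). The side view shows the knob at (284,213) and the datum at (229,187). I'll get rough positions from these, then put the wrist camera overhead.

```bash
cat > h.py <<'E'
import numpy as np,cv2,pickle
from scipy.spatial.transform import Rotation as R
def ray(c,u,v,T=None):
    T=c["cam_to_world"] if T is None else T
    d=np.array([(u-c["cx"])/c["fx"],(v-c["cy"])/c["fy"]]); s=d.copy()
    for _ in range(20): s=d/(1+c["k1"]*(s@s))
    return T[:3,3],T[:3,:3]@np.array([*s,1])
def onz(c,u,v,z,T=None):
    o,d=ray(c,u,v,T); return o+d*(z-o[2])/d[2]
def tri(a,b):
    A=[];y=[]
    for o,d in(a,b):
        d=d/np.linalg.norm(d);P=np.eye(3)-np.outer(d,d);A.append(P);y.append(P@o)
    return np.linalg.lstsq(np.vstack(A),np.hstack(y),rcond=None)[0]
def toolT(p,rv,c):
    T=np.eye(4);T[:3,:3]=R.from_rotvec(rv).as_matrix();T[:3,3]=p;return T@c["mount"]
def down(a):
    "tool x down, jaw axis (tool y) at world angle a; returns rotvec"
    x=np.array([0,0,-1.]);y=np.array([np.cos(a),np.sin(a),0]);return R.from_matrix(np.c_[x,y,np.cross(x,y)]).as_rotvec()
E
python3 - <<'E'
from h import *
from rig import manip
d=pickle.load(open("d0.pkl","rb"))
s,w=d["scene"],d["side"]
print("knob",tri(ray(s,256,227),ray(w,284,210)),onz(s,256,227,.098))
print("datum",onz(s,308,181,.055),onz(w,228,185,.055))
print("rail near corners/end",onz(s,230,276,.03),onz(w,312,257,.03))
print("R0",R.from_rotvec(manip.get_ee_rot()).as_matrix().round(3))
q0=manip.get_joint_positions()
k=onz(s,256,227,.098)
for a in np.arange(-3,3.2,.4):
    q=manip.solve_ik(list(k[:2])+[.35],down(a)); print(a.round(2),None if q is None else np.round(q,2))
E
```

```text
knob [ 0.56210649 -0.052562    0.09331328] [ 0.56488931 -0.05566587  0.098     ]
datum [0.54595636 0.18014454 0.055     ] [0.52595202 0.17254946 0.055     ]
rail near corners/end [ 0.57083758 -0.15664646  0.03      ] [ 0.56261669 -0.17306513  0.03      ]
R0 [[-0.     0.372  0.928]
 [-0.001  0.928 -0.372]
 [-1.    -0.001 -0.   ]]
-3.0 None
-2.6 [-0.12  0.22  1.63 -0.    1.29  2.48]
-2.2 [-0.12  0.22  1.63  0.    1.29  2.08]
-1.8 [-0.12  0.22  1.63  0.    1.29  1.68]
-1.4 [-0.12  0.22  1.63 -0.    1.29  1.28]
-1.0 [-0.12  0.22  1.63  0.    1.29  0.88]
-0.6 [-0.12  0.22  1.63 -0.    1.29  0.48]
-0.2 [-0.12  0.22  1.63 -0.    1.29  0.08]
0.2 [-0.12  0.22  1.63  0.    1.29 -0.32]
0.6 [-0.12  0.22  1.63 -0.    1.29 -0.72]
1.0 [-0.12  0.22  1.63 -0.    1.29 -1.12]
1.4 [-0.12  0.22  1.63 -0.    1.29 -1.52]
1.8 [-0.12  0.22  1.63 -0.    1.29 -1.92]
2.2 [-0.12  0.22  1.63 -0.    1.29 -2.32]
2.6 None
3.0 None
```

```bash
python3 - <<'E'
from h import *
from rig import manip
manip.move_to([.60,.04,.27],down(-1.47)); manip.hold(.3)
p,r=manip.get_position(),manip.get_ee_rot(); c=manip.camera("wrist"); c["T"]=toolT(p,r,c)
pickle.dump(c,open("w1.pkl","wb")); cv2.imwrite("pics/w1.png",c["image"][:,:,::-1])
print(p,r,manip.get_time(),manip.get_contact_force())
E
```

```text
[0.59994587 0.04039695 0.26996269] [ 2.16918647  0.11024885 -2.16935826] 2.8333 [-0.08735381 -0.18453611  0.42449899]
```

View pics/w1.png

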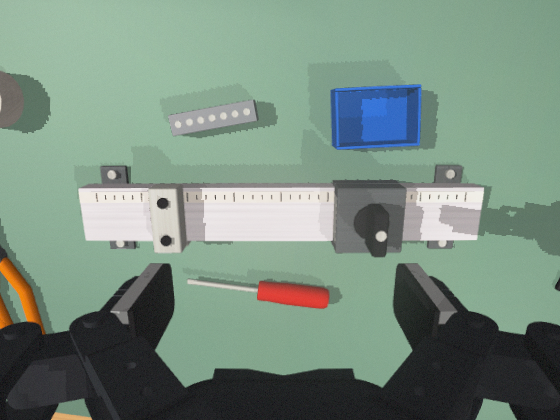

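The wrist view shows the rail spanning x 81–481 and y 185–240. The datum is at x 151–183, the stop top at x 334–404 and y 181–252, and the knob bar at about x 370–388, y 205–255. I'll measure the edges at sub-pixel level.

```bash
cat > meas.py <<'E'
from h import *
c=pickle.load(open("w1.pkl","rb"));T=c["T"]
g=cv2.GaussianBlur(cv2.cvtColor(c["image"],cv2.COLOR_RGB2GRAY),(3,3),0).astype(float)
def edge(horizontal,fixed,lo,hi):
    pr=g[lo:hi,fixed-1:fixed+2].mean(1) if horizontal else g[fixed-1:fixed+2,lo:hi].mean(0)
    d=abs(np.diff(pr));i=d.argmax();w=d[max(i-1,0):i+2];k=np.arange(max(i-1,0),max(i-1,0)+len(w))
    return lo+(w*k).sum()/w.sum()+.5
# rail near long edge (z=.03)
P=np.array([onz(c,u,edge(True,u,232,247),.03,T)[:2] for u in list(range(200,325,8))+list(range(415,475,8))])
vx,vy,x0,y0=cv2.fitLine(P.astype(np.float32),cv2.DIST_HUBER,0,.001,.001).ravel(); e=np.array([vx,vy]);e*=np.sign(vy)
n=np.array([e[1],-e[0]])  # rail +x
print("yaw",np.arctan2(-e[0],e[1]),"edge n",n@[x0,y0],"resid mm",1e3*np.ptp((P-[x0,y0])@n))
F=np.array([onz(c,u,edge(True,u,179,191),.03,T)[:2] for u in list(range(200,325,8))+list(range(415,430,8))])
print("far edge n",np.median(F@n),"width",np.median(F@n)-n@[x0,y0])
f=lambda lo,hi,rows:np.median([onz(c,edge(False,v,lo,hi),v,.055,T)[:2]@e for v in rows])
sf=f(328,340,range(190,235,4));sb=f(398,410,range(205,235,4));df=f(177,189,range(205,235,4));db=f(146,156,range(205,235,4))
print("stop front,back",sf,sb,"len",sf-sb,"datum",df,db,"len",db-df)
h=lambda lo,hi,cols:np.median([onz(c,u,edge(True,u,lo,hi),.055,T)[:2]@n for u in cols])
s1=h(246,257,range(340,366,4));s2=h(176,187,range(340,400,4));print("stop n",s1,s2,"w",s2-s1)
ax=n*(s1+s2)/2+e*(sf+sb)/2; print("axis",ax,"rail n mid",(np.median(F@n)+n@[x0,y0])/2,"n",n,"e",e)
print("gap",df-sf)
# knob bar ends in image for check
cr=c["image"][165:265,325:415];cv2.imwrite("pics/w1c.png",cv2.resize(cr[:,:,::-1],None,fx=6,fy=6,interpolation=cv2.INTER_NEAREST))
Ti=np.linalg.inv(T)
for dx in(-.022,.022):
  for z in(.098,.063):
    q=Ti@np.array([*(ax+n*dx),z,1]);s=q[:2]/q[2];s=s*(1+c["k1"]*(s@s));print("bar end",dx,z,s*[c["fx"],c["fy"]]+[c["cx"],c["cy"]])
E
python3 meas.py
```

```text
yaw 0.10075255 edge n 0.52181226 resid mm 7.211013101922839
far edge n 0.5820076970827709 width 0.06019543693186147
stop front,back -0.07043651395871865 -0.14317479303895053 len 0.07273827908023188 datum 0.08759227871131557 0.11765024920996368 len 0.030057970498648112
stop n 0.517663268693276 0.5954180654925264 w 0.07775479679925046
axis [ 0.56446107 -0.05028595] rail n mid 0.5519099786168402 n [0.9949288  0.10058217] e [-0.10058217  0.9949288 ]
gap 0.15802879267003422
bar end -0.022 0.098 [377.30950961 253.32770579]
bar end -0.022 0.063 [368.99476004 240.04313977]
bar end 0.022 0.098 [380.65566635 207.52458534]
bar end 0.022 0.063 [371.71827466 197.98031439]
```

View pics/w1c.png

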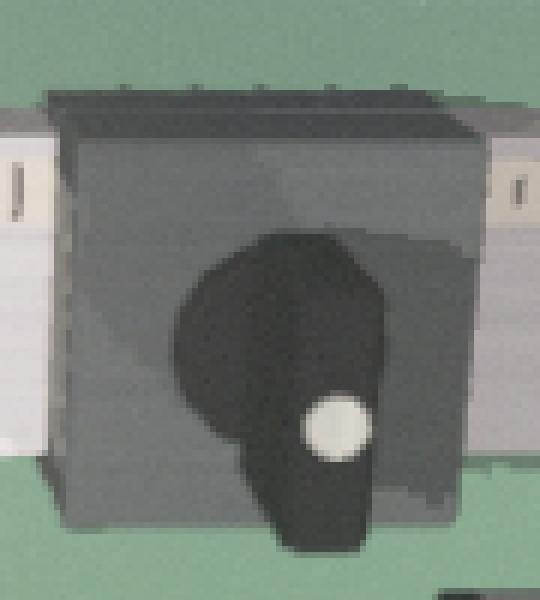

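The crop shows the stop's top face from (338,188) to (405.7,188) and from (336,252.5) to (401.5,252.5). My far-edge and front-edge hits had caught the side faces instead. The bar's near end at z=98 mm spans x 372–386 at row 257. I'll recompute from these.

```bash
python3 - <<'E'
from h import *
c=pickle.load(open("w1.pkl","rb"));T=c["T"];th=.10075
n=np.array([np.cos(th),np.sin(th)]);e=np.array([-n[1],n[0]])
for u,v,z in[(337.8,188.3,.055),(336,252.5,.055),(405.7,188.3,.055),(401.7,252.5,.055),(372,257,.098),(386.3,257,.098),(82,240,.03),(482,240,.03)]:
    p=onz(c,u,v,z,T)[:2];print((u,v),"n",p@n,"e",p@e)
E
```

```text
(337.8, 188.3) n 0.5864826837965554 e -0.07415002386205448
(336, 252.5) n 0.5178001612346648 e -0.07491952968803788
(405.7, 188.3) n 0.5865340803966849 e -0.14258704446911954
(401.7, 252.5) n 0.5173897334657203 e -0.144437220674382
(372, 257) n 0.5309019983944347 e -0.10208926409072516
(386.3, 257) n 0.5308077376113072 e -0.11551144234705232
(82, 240) n 0.5218086082438481 e 0.2078163017286619
(482, 240) n 0.521305037911345 e -0.24461020468261468
```

```bash
cat >> h.py <<'E'
th=.10075; n=np.array([np.cos(th),np.sin(th)]);e=np.array([-n[1],n[0]])
def P(nn,ee,z): return [*(n*nn+e*ee),z]
def st(m,tag=""):
    f=m.get_contact_force();p=m.get_position()
    print(tag,"t%.2f"%m.get_time(),"F n%.1f e%.1f z%.1f"%(f[:2]@n,f[:2]@e,f[2]),"Mz %.2f"%m.get_torque()[2],"n%.4f e%.4f z%.4f"%(p[:2]@n,p[:2]@e,p[2]),"w%.4f"%m.get_width(),"q6 %.3f"%m.get_joint_positions()[5])
    return f
E
python3 - <<'E'
from h import *
from rig import manip as m
a=th-np.pi/2
m.move_to(P(.552,-.109,.15),down(a)); m.command_gripper(.05,20); st(m,"above")
m.servo_line(P(.552,-.109,.089),rate=.1); m.hold(.2); st(m,"down")
m.command_gripper(0,20); m.hold(.3); st(m,"20N")
c=m.camera("wrist"); cv2.imwrite("pics/g1.png",c["image"][:,:,::-1])
E
```

```text
above t3.95 F n-0.3 e0.9 z-1.1 Mz 0.04 n0.5524 e-0.1087 z0.1504 w0.0496 q6 1.355
down t4.91 F n0.3 e-0.5 z0.0 Mz -0.00 n0.5525 e-0.1091 z0.0897 w0.0501 q6 1.355
20N t5.62 F n-1.4 e2.0 z6.5 Mz -0.01 n0.5522 e-0.1089 z0.0893 w0.0132 q6 1.355
```

View pics/g1.png

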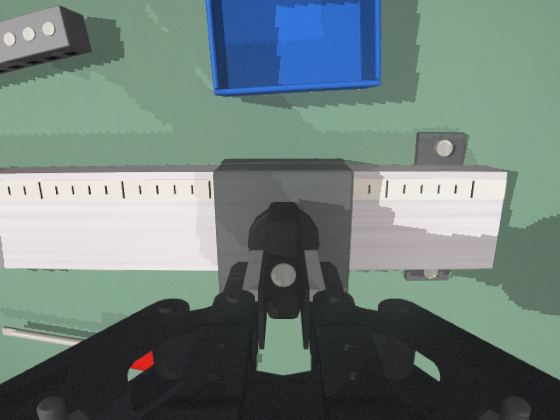

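The bar at (284,265) is centred between the pads. Next I'll grip firmly and twist anticlockwise with joint 6 alone, whose axis is vertical through the TCP.

```bash
python3 - <<'E'
from h import *
from rig import manip as m
m.command_gripper(0,110); m.hold(.2); f=st(m,"firm")
q=np.array(m.get_joint_positions()); q0=q[5]
for d in (.05,.1,.15,.2,.25,.35,.45,.6,.8,1.0,1.3):
    q[5]=q0-d; m.set_joints(q.tolist()); f=st(m,"%.2f"%d)
    if np.hypot(*f[:2])>25: print("stop: side force");break
E
```

```text
firm t6.09 F n-2.5 e2.6 z8.2 Mz 0.02 n0.5522 e-0.1089 z0.0897 w0.0093 q6 1.355
0.05 t6.34 F n-2.0 e1.3 z4.8 Mz -0.00 n0.5522 e-0.1089 z0.0897 w0.0091 q6 1.306
0.10 t6.59 F n-1.7 e0.9 z5.4 Mz -0.32 n0.5522 e-0.1089 z0.0897 w0.0093 q6 1.257
0.15 t6.84 F n-2.0 e1.0 z6.0 Mz -0.59 n0.5522 e-0.1089 z0.0898 w0.0092 q6 1.208
0.20 t7.09 F n-0.9 e0.6 z6.5 Mz 0.03 n0.5522 e-0.1090 z0.0898 w0.0092 q6 1.156
0.25 t7.34 F n-0.7 e0.6 z6.3 Mz 0.11 n0.5522 e-0.1091 z0.0898 w0.0090 q6 1.106
0.35 t7.59 F n-1.8 e0.3 z5.2 Mz 0.71 n0.5523 e-0.1092 z0.0898 w0.0091 q6 1.005
0.45 t7.84 F n-2.7 e-0.4 z4.1 Mz 0.18 n0.5523 e-0.1092 z0.0897 w0.0090 q6 0.908
0.60 t8.11 F n-0.9 e-3.0 z4.4 Mz 0.12 n0.5523 e-0.1092 z0.0897 w0.0092 q6 0.761
0.80 t8.42 F n-0.6 e-5.4 z4.7 Mz 0.03 n0.5524 e-0.1093 z0.0897 w0.0094 q6 0.562
1.00 t8.72 F n-0.0 e-4.5 z1.9 Mz 0.03 n0.5526 e-0.1093 z0.0897 w0.0093 q6 0.363
1.30 t9.12 F n0.7 e-5.2 z2.3 Mz 0.03 n0.5528 e-0.1092 z0.0898 w0.0091 q6 0.062
```

```bash
python3 - <<'E'
from h import *
from rig import manip as m
q=np.array(m.get_joint_positions()); q0=1.355
for d in (1.7,2.1,2.4,2.5,*np.arange(2.53,2.8,.03)):
    q[5]=q0-d; m.set_joints(q.tolist()); m.hold(.05); f=st(m,"%.2f"%d)
    if abs(m.get_torque()[2])>.45 or np.hypot(*f[:2])>25: break
E
```

```text
1.70 t9.63 F n0.8 e-4.7 z1.0 Mz -0.01 n0.5532 e-0.1093 z0.0898 w0.0094 q6 -0.338
2.10 t10.15 F n3.8 e-3.6 z-0.3 Mz 0.01 n0.5534 e-0.1092 z0.0898 w0.0095 q6 -0.740
2.40 t10.59 F n4.8 e-3.1 z-1.5 Mz 0.01 n0.5536 e-0.1090 z0.0898 w0.0095 q6 -1.041
2.50 t10.89 F n4.7 e-0.9 z-0.7 Mz 0.08 n0.5536 e-0.1090 z0.0898 w0.0092 q6 -1.141
2.53 t11.19 F n4.8 e-2.6 z-0.4 Mz 0.06 n0.5536 e-0.1090 z0.0898 w0.0094 q6 -1.171
2.56 t11.49 F n5.1 e-1.4 z-1.7 Mz 0.06 n0.5537 e-0.1090 z0.0898 w0.0094 q6 -1.201
2.59 t11.79 F n5.1 e-2.0 z-1.8 Mz 0.03 n0.5537 e-0.1089 z0.0898 w0.0095 q6 -1.231
2.62 t12.09 F n5.2 e-1.7 z-2.2 Mz -0.16 n0.5537 e-0.1089 z0.0898 w0.0090 q6 -1.260
2.65 t12.39 F n6.2 e-1.6 z-3.3 Mz -0.47 n0.5537 e-0.1089 z0.0898 w0.0093 q6 -1.290
```

```bash
python3 - <<'E'
from h import *
from rig import manip as m
rv=m.get_ee_rot(); p=m.get_position(); n0,e0,z0=p[:2]@n,p[:2]@e,p[2]
E=-.109
for d in (.05,.10,.148):
    m.servo_line(P(.5532,E+d,z0),rv,rate=.06); f=st(m,"%.3f"%d)
    if abs(f[:2]@n)>25 or abs(f[:2]@e)>15: raise SystemExit("force")
base=[];d=.148
while d<.172:
    d+=.0005; m.servo_line(P(.5532,E+d,z0),rv,rate=.01)
    fe=-(m.get_contact_force()[:2]@e)
    if len(base)>=4 and fe>np.median(base)+3: break
    base.append(fe)
print("base",np.round(base,1),"fe",fe); st(m,"d=%.4f"%d)
E
```

```text
0.050 t13.38 F n5.0 e-1.6 z-1.2 Mz -0.53 n0.5536 e-0.0587 z0.0898 w0.0093 q6 -1.197
0.100 t14.36 F n5.6 e-2.0 z-1.3 Mz -0.49 n0.5535 e-0.0089 z0.0898 w0.0092 q6 -1.109
0.148 t15.31 F n4.2 e-1.1 z-1.1 Mz -0.45 n0.5534 e0.0391 z0.0898 w0.0092 q6 -1.022
base [3.2 4.2 4.4 5.1 5.3 5.2 4.9 5.2 4.5 4.6 4.5 4.7 4.  4.1 4.6 5.3 4.9 4.6
 5.4 4.5 4.8 4.5 5.  4.6 4.2 5.3] fe 7.84078286539623
d=0.1615 t22.06 F n5.3 e-7.8 z-1.4 Mz -0.50 n0.5534 e0.0514 z0.0898 w0.0094 q6 -0.998
```

Contact came at 161.5 mm of travel, and the cameras predicted 162 mm. Drag is about 4.8 N, so the press should read about 12.8 N.

```bash
python3 - <<'E'
from h import *
from rig import manip as m
rv=m.get_ee_rot(); z0=m.get_position()[2]; d=.1615
fe=lambda:np.mean([(-(m.get_contact_force()[:2]@e),m.hold(.02))[0] for _ in range(5)])
for _ in range(25):
    v=fe(); print("%.4f %.1f"%(d,v),end="; ")
    if v>12.3: break
    d+=.0002; m.servo_line(P(.5532,-.109+d,z0),rv,rate=.01)
for _ in range(8): m.hold(.1); print("%.1f"%fe(),end=" ")
st(m,"pressed")
E
```

```text
0.1615 8.2; 0.1617 9.0; 0.1619 9.9; 0.1621 10.7; 0.1623 11.3; 0.1625 13.1; 12.5 12.8 12.8 12.5 13.0 12.2 12.8 12.7 pressed t25.27 F n4.4 e-12.5 z-0.0 Mz -0.45 n0.5533 e0.0516 z0.0898 w0.0094 q6 -0.992
```

```bash
python3 - <<'E'
from h import *
from rig import manip as m
z0=m.get_position()[2]; d=.1625
rv=(R.from_rotvec([0,0,-.02])*R.from_rotvec(m.get_ee_rot())).as_rotvec()
for k in range(8):
    d-=.0003; m.servo_line(P(.5532,-.109+d,z0),rv,rate=.01); m.hold(.05); f=st(m,"%.4f"%d)
    if -(f[:2]@e)<3: break
m.command_gripper(0,20); m.hold(.2); st(m,"20N")
m.command_gripper(.05); m.hold(.2); st(m,"open")
p=m.get_position(); m.servo_line([p[0],p[1],.17],rate=.1); 
m.move_to([.60,.04,.27],down(-1.47)); m.hold(.3)
p,r=m.get_position(),m.get_ee_rot(); c=m.camera("wrist"); c["T"]=toolT(p,r,c)
pickle.dump(c,open("w2.pkl","wb")); cv2.imwrite("pics/w2.png",c["image"][:,:,::-1]); st(m,"up")
E
```

```text
0.1622 t25.57 F n4.7 e-10.4 z0.6 Mz -0.31 n0.5533 e0.0515 z0.0898 w0.0092 q6 -0.968
0.1619 t25.88 F n5.1 e-9.4 z-0.2 Mz -0.27 n0.5533 e0.0515 z0.0898 w0.0090 q6 -0.969
0.1616 t26.18 F n5.4 e-8.7 z-0.5 Mz -0.28 n0.5534 e0.0514 z0.0898 w0.0089 q6 -0.969
0.1613 t26.48 F n4.2 e-6.4 z-0.2 Mz -0.25 n0.5534 e0.0514 z0.0898 w0.0088 q6 -0.970
0.1610 t26.77 F n4.5 e-5.5 z-0.2 Mz -0.26 n0.5534 e0.0513 z0.0898 w0.0093 q6 -0.970
0.1607 t27.07 F n4.6 e-5.1 z-0.4 Mz -0.22 n0.5533 e0.0512 z0.0898 w0.0090 q6 -0.971
0.1604 t27.38 F n4.5 e-3.3 z-0.7 Mz -0.24 n0.5534 e0.0512 z0.0898 w0.0092 q6 -0.971
0.1601 t27.68 F n4.4 e-1.2 z-0.7 Mz -0.24 n0.5534 e0.0511 z0.0898 w0.0094 q6 -0.973
20N t28.09 F n5.4 e-1.4 z-1.4 Mz -0.29 n0.5534 e0.0511 z0.0898 w0.0094 q6 -0.973
open t28.76 F n-0.0 e-0.1 z-0.7 Mz -0.01 n0.5531 e0.0511 z0.0898 w0.0500 q6 -0.973
up t32.19 F n-0.3 e0.1 z0.4 Mz 0.01 n0.6010 e-0.0205 z0.2700 w0.0504 q6 1.517
```

View pics/w2.png

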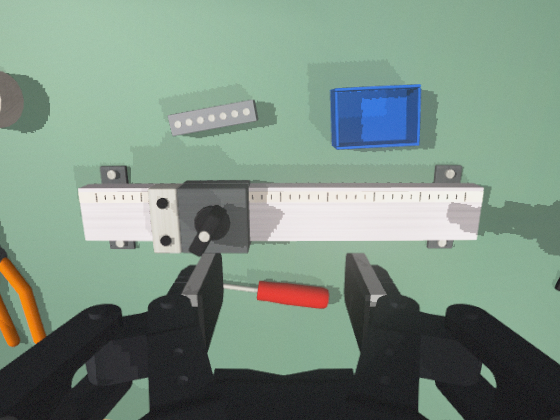

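The stop's front edge meets the datum at x≈180, and the bystanders are where they were. I'll check the knob angle in a crop.

```bash
python3 - <<'E'
from h import *
c=pickle.load(open("w2.pkl","rb"));a=pickle.load(open("w1.pkl","rb"))
cv2.imwrite("pics/w2c.png",cv2.resize(c["image"][170:265,145:260][:,:,::-1],None,fx=6,fy=6,interpolation=cv2.INTER_NEAREST))
D=cv2.absdiff(c["image"],a["image"]).max(2)>40; D[:,:][258:]=0; D[175:258,145:410]=0
print("changed px elsewhere",D.sum())
T=c["T"];Ti=np.linalg.inv(T);ax=n*.5525+e*.0526
for phi in (2.6,2.3):
  for s in(-.022,.022):
    q=Ti@np.array([*(ax+s*(np.cos(phi)*n+np.sin(phi)*e)),.098,1]);u=q[:2]/q[2];u=u*(1+c["k1"]*(u@u));u=u*[c["fx"],c["fy"]]+[c["cx"],c["cy"]];print(phi,s,u,"crop",(u-[145,170])*6)
E
```

```text
changed px elsewhere 1219
2.6 -0.022 [214.75782702 215.45115986] crop [418.54696214 272.70695913]
2.6 0.022 [192.51665889 254.47207046] crop [285.09995334 506.83242277]
2.3 -0.022 [220.60402458 219.91562369] crop [453.62414745 299.49374215]
2.3 0.022 [186.76303742 250.23760319] crop [250.57822454 481.42561913]
```

View pics/w2c.png

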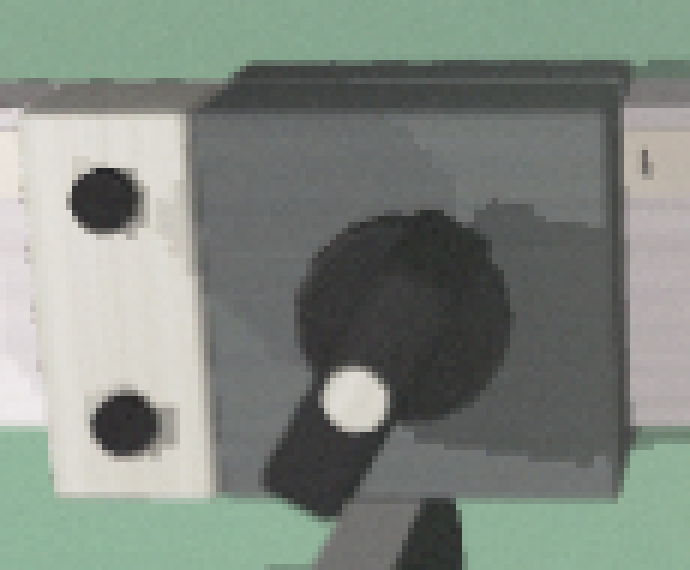

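The bar's near end is centred at crop (299,500) and its cap at (356,398). That direction matches 2.6 rad and not 2.3 rad, and no gap shows at the datum. I'm handing in.

```bash
python3 - <<'E'
from rig import manip as m
m.sign_off(); print(m.get_time())
E
```

```text
the job is handed in; nothing more can be done
the job is handed in; nothing more can be done
```

The knob is fully open and the stop is resting against the datum. I handed the job in at about 32 s on the robot's clock, with the arm raised and touching nothing.

- **Knob:** It broke loose at about 0.6 N m, with side force under 3 N while it was still clamped. I turned it to the end stop at about 2.6 rad, where the torque rose to about 0.5 N m. I did this in one grasp instead of the suggested two, because the last joint had enough range.
- **Slide and press:** The stop met the datum after 161.5 mm of travel; the camera measurement had predicted 162 mm. Drag was about 4.8 N. I held a push of about 12.7 N for over a second, so about 8 N on the datum, then eased off before letting go.
- **Last picture:** There is no gap at the datum, the knob bar's direction matches 2.6 rad, and the terminals, tub and screwdriver look unmoved.
- **Checks that disagreed:**
    - Comparing the before and after pictures found 1219 changed pixels outside the rail area I masked out. I put these down to moved shadows but did not trace them.
    - My first automatic edge readings of the stop caught its side faces. I corrected them from a close-up crop before gripping.
    - The phone was out of the wrist camera's view, and the label roll and pliers were only partly in it. I did not take a final picture of those three, though the arm never went near them.

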